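Make up two reagent kits at the laboratory bench

TASK

Make up the two test kits from the stock in the middle of the bench: the green-topped carton and the red-capped bottle go into the blue tray, the blue-lidded strip canister and the white-capped bottle into the yellow tray. Stand each thing upright on the floor of a pocket of its own, set down rather than dropped, in whichever of the tray's two pockets you like. Leave the orange-topped carton and the black-capped bottle standing where they are.

Things in the scene. Friction and masses are not known exactly. Their poses are not given: they have to be found in the camera images.
- tray_blue: blue kit tray: blue plastic tray, fixed to the table, 140 x 72 mm and 16 mm high, open at the top, walls and floor 4 mm thick. A wall across the middle (16 mm high) parts it into two equal square pockets, 64 x 64 mm inside, side by side along its x axis (the long side): pocket centres at x = +34 and -34 mm, y = 0. Origin: centre of its underside, on the table; z up. The trays lie left and right of the stock; which is on which side varies.
- tray_yellow: yellow kit tray: yellow plastic tray, fixed to the table, 140 x 72 mm and 16 mm high, open at the top, walls and floor 4 mm thick. A wall across the middle (16 mm high) parts it into two equal square pockets, 64 x 64 mm inside, side by side along its x axis (the long side): pocket centres at x = +34 and -34 mm, y = 0. Origin: centre of its underside, on the table; z up. The trays lie left and right of the stock; which is on which side varies.
- carton_green_mid (a point): small white reagent carton with a green top, rigid, standing upright on the table, 44 mm along its x, 34 mm along its y, 68 mm high. This point is its centre (34 mm over its foot); z up
- bottle_red_mid (a point): amber glass reagent bottle with a red cap (round, 25 mm, 16 mm high) and a white label, standing upright on the table; body 34 mm in diameter up to 50 mm, 72 mm high in all. This point is on its axis, half-way up (36 mm over its foot, on the straight part of the body); z up
- canister_mid (a point): white plastic test-strip canister with a blue lid, a plain upright cylinder 38 mm in diameter, 76 mm high, standing on the table. This point is its centre (38 mm over its foot); z up
- bottle_white_mid (a point): amber glass reagent bottle with a white cap (round, 25 mm, 16 mm high) and a white label, standing upright on the table; body 34 mm in diameter up to 50 mm, 72 mm high in all. This point is on its axis, half-way up (36 mm over its foot, on the straight part of the body); z up
- carton_orange_mid (a point): small white reagent carton with an orange top, rigid, standing upright on the table, 44 mm along its x, 34 mm along its y, 68 mm high. This point is its centre (34 mm over its foot); z up. Not needed: stays where it is
- bottle_black_mid (a point): amber glass reagent bottle with a black cap (round, 25 mm, 16 mm high) and a white label, standing upright on the table; body 34 mm in diameter up to 50 mm, 72 mm high in all. This point is on its axis, half-way up (36 mm over its foot, on the straight part of the body); z up. Not needed: stays where it is

How it is judged:
At the end, for the whole second after the job is handed in: Green carton and red-capped bottle in different pockets of the blue tray, canister and white-capped bottle in those of the yellow, each on the floor, upright within 0.15 rad; orange carton and black-capped bottle upright, within 30 mm of their starts; all released and at rest (x of carton_green_mid in the frame of tray_blue between -0.058 and 0.058 m and y of carton_green_mid in the frame of tray_blue between -0.022 and 0.022 m and z of carton_green_mid in the frame of tray_blue between 0.03 and 0.044 m and angle between each of carton_green_mid, bottle_red_mid, canister_mid, bottle_white_mid, carton_orange_mid, bottle_black_mid's own z axis and vertical below 0.15 rad and x of bottle_red_mid in the frame of tray_blue between -0.058 and 0.058 m and y of bottle_red_mid in the frame of tray_blue between -0.022 and 0.022 m and z of bottle_red_mid in the frame of tray_blue between 0.032 and 0.046 m and x of canister_mid in the frame of tray_yellow between -0.058 and 0.058 m and y of canister_mid in the frame of tray_yellow between -0.022 and 0.022 m and z of canister_mid in the frame of tray_yellow between 0.034 and 0.048 m and x of bottle_white_mid in the frame of tray_yellow between -0.058 and 0.058 m and y of bottle_white_mid in the frame of tray_yellow between -0.022 and 0.022 m and z of bottle_white_mid in the frame of tray_yellow between 0.032 and 0.046 m and ((x of carton_green_mid in the frame of tray_blue above 0.01 m and x of bottle_red_mid in the frame of tray_blue below -0.01 m) or (x of carton_green_mid in the frame of tray_blue below -0.01 m and x of bottle_red_mid in the frame of tray_blue above 0.01 m)) and ((x of canister_mid in the frame of tray_yellow above 0.01 m and x of bottle_white_mid in the frame of tray_yellow below -0.01 m) or (x of canister_mid in the frame of tray_yellow below -0.01 m and x of bottle_white_mid in the frame of tray_yellow above 0.01 m)) and distance of each of carton_orange_mid, bottle_black_mid from where it was at the start of the episode below 0.03 m and linear speed of each of carton_green, carton_orange, bottle_red, bottle_white, bottle_black, canister below 0.02 m/s); the robot touches nothing.
It fails at once if the orange-topped carton or the black-capped bottle was knocked over or shifted by more than 30 mm (distance of any of carton_orange_mid, bottle_black_mid from where it was at the start of the episode above 0.03 m or angle between any of carton_orange_mid, bottle_black_mid's own z axis and vertical above 0.5 rad).
It fails at once if a thing was dropped into a tray: let go with its foot more than 30 mm above the tray's floor ((horizontal distance between carton_green_mid and tray_blue below 0.075 m and z of carton_green_mid in the frame of tray_blue above 0.068 m and contact force between the fingers and carton_green below 0.01 N and angle between carton_green_mid's own z axis and vertical below 0.5 rad) or (horizontal distance between carton_green_mid and tray_yellow below 0.075 m and z of carton_green_mid in the frame of tray_yellow above 0.068 m and contact force between the fingers and carton_green below 0.01 N and angle between carton_green_mid's own z axis and vertical below 0.5 rad) or (horizontal distance between bottle_red_mid and tray_blue below 0.075 m and z of bottle_red_mid in the frame of tray_blue above 0.07 m and contact force between the fingers and bottle_red below 0.01 N and angle between bottle_red_mid's own z axis and vertical below 0.5 rad) or (horizontal distance between bottle_red_mid and tray_yellow below 0.075 m and z of bottle_red_mid in the frame of tray_yellow above 0.07 m and contact force between the fingers and bottle_red below 0.01 N and angle between bottle_red_mid's own z axis and vertical below 0.5 rad) or (horizontal distance between canister_mid and tray_blue below 0.075 m and z of canister_mid in the frame of tray_blue above 0.072 m and contact force between the fingers and canister below 0.01 N and angle between canister_mid's own z axis and vertical below 0.5 rad) or (horizontal distance between canister_mid and tray_yellow below 0.075 m and z of canister_mid in the frame of tray_yellow above 0.072 m and contact force between the fingers and canister below 0.01 N and angle between canister_mid's own z axis and vertical below 0.5 rad) or (horizontal distance between bottle_white_mid and tray_blue below 0.075 m and z of bottle_white_mid in the frame of tray_blue above 0.07 m and contact force between the fingers and bottle_white below 0.01 N and angle between bottle_white_mid's own z axis and vertical below 0.5 rad) or (horizontal distance between bottle_white_mid and tray_yellow below 0.075 m and z of bottle_white_mid in the frame of tray_yellow above 0.07 m and contact force between the fingers and bottle_white below 0.01 N and angle between bottle_white_mid's own z axis and vertical below 0.5 rad)).
It also fails if it takes over 96 s, if anything falls off the work surface, if the arm or the gripper's body presses on something with over 40 N, if the wrist force passes 120 N, or if a joint passes its speed limit or range.

ROBOT

A 6-joint arm with a two-finger parallel gripper is mounted at the origin on the work surface. World frame = base frame: x ahead of the robot, y to its left, z up, the work surface at z = 0. Lengths are in m, angles in rad, forces in N, time in s.
With the tool pointing down it reaches from about 0.4 to 0.825 m from the base axis. Payload 7 kg.
Tool frame: the origin (TCP) lies midway between the tips of the shut fingers; the grasp point (between the pads) lies 19 mm behind it; z points along the fingers, y is the line along which they close (so a half turn about z gives the same grasp; the last joint's range is limited). The gripper opens to 88 mm and grips with 3 to 60 N. Pads are 19 mm wide; open, the fingers measure 130 mm over their backs; the gripper's body (78 mm by 193 mm) begins 47 mm behind the grasp point.
Start: joints at [1.434, 0.359, 0.012, 0, -1.224, -0.288], TCP at [0.278, 0.615, 0.227] pointing down, gripper open.
Joint ranges: [-3.07, 3.07], [-1.43, 2.12], [-1.02, 1.25], [-3.03, 1.67], [-3.05, -0], [-3.03, 3.03]. Speed limits (rad/s): [2.39, 2.39, 3.01, 3.14, 3.14, 3.14].

INTERFACE

Orientations are given as a rotation vector (axis times angle).
In Python, from plant import env gives the robot as it stands.
- The arm moves only by the tool carry_out, never from a script. Its argument "steps" is a list of rows, each an object with "angular": the turn, a rotation vector about the tool's x, y, z in rad, a list of three; "slide": the shift along the tool's x, y, z in m, a list of three; "fingers": the closure in counts, from 0 (fully open) to 255 (shut). A call has 1 to 8 rows; each row is the pose to reach, as a shift and turn from the pose commanded when the call began, along the tool's axes at that moment; what a row does not reach only later rows make up. A row lasts 1/10 s, in which the tool goes at most 50 mm and 8.59 degrees, less where a joint would pass 70% of its speed; a pose out of reach is approached as far as the arm can. A call with a gripper value outside its range is refused whole. The fingers move at their own pace and stop on an object; "force" is the grip in N (left out, the last holds). Time passes only in rows, so rows that repeat a pose let the fingers close. It gives the time, the measured TCP pose, the force, the opening and the grip force at its end, in the units of the state.
- env.get_state(): the state, without advancing time (a new reading comes with each control period).
- env.snapshot(name): name is "scene" or "top" or "wrist"; returns (picture, depth): 420x560x3 uint8, red, green, blue; 420x560 float32, m along the optical axis (not along the pixel's ray), 0 where there is no reading.
- env.calibration(name): a dict with "camera_matrix" (3x3 intrinsics, pixels), "xyz" and "rotation" of the camera in the world. Camera axes: x right, y up, looking along -z (the intrinsics and any distortion apply to the point x, -y, -z); pixel columns grow to the right and rows downward; lengths in m; the calibration is good to about 2 mm. A picture is of the moment at which its call begins: read the wrist's pose just before it. calibration takes no time and is no camera call; for the wrist camera it gives the pose at the moment of the call.
- env.close_job(): hands the job in; it is judged then, once.
The state is a dict: "time_s": time; "qpos": joint angles; "joint_vel": joint speeds; "joint_efforts": joint torques, N m; "tcp_pos": TCP position; "tool_rot": TCP orientation; "force": force on the tool from outside, world axes, zero at the start; "wrist_torque": the same for the moment, N m; "opening": finger opening in m; "grip_force": force on a finger pad.
Only numpy, scipy, OpenCV 4.12 (cv2) and the standard library are available. Lean on these libraries where they do the work, as an engineer would, in place of code of your own. Each camera call takes 0.05 s, during which the arm holds its last target. There are 200 camera calls.

## Working session

There is one attempt and no reset: what is moved stays moved. The work goes in short steps, Python scripts to look and compute and a tool call to move; the robot and the scene stay as the last step left them, time stands still between calls to the robot, and variables do not carry over. Pictures are saved under pics/ and viewed, at most 14 in all, crops included, and the job is handed in when it is done.

Besides the shell and the picture viewer there is one more tool, called after "Request:" as name([rows], argument=value, ...), one row to a line, values as JSON. carry_out: Moves the arm, as the interface text tells. Its arguments: {"type":"object","properties":{"steps":{"type":"array"},"force":{"type":"number"}},"required":["steps"]}

```bash
mkdir -p pics; ls; cat > h.py <<'E'
import numpy as np, cv2
from plant import env
def snap(cam,fn=None):
    c=env.calibration(cam); p,d=env.snapshot(cam)
    if fn: cv2.imwrite('pics/'+fn,p[:,:,::-1]); np.savez('pics/'+fn+'.npz',d=d,K=c['camera_matrix'],x=c['xyz'],R=c['rotation'])
    return p,d,c
def world(fn,u,v,z=None):
    f=np.load('pics/'+fn+'.npz');K=f['K'];R=f['R']
    if R.size==3: R=cv2.Rodrigues(R)[0]
    r=np.array([(u-K[0,2])/K[0,0],-(v-K[1,2])/K[1,1],-1.0]);r=R@r
    s=f['d'][int(v),int(u)] if z is None else (z-f['x'][2])/r[2]
    return f['x']+s*r
E
python3 - <<'E'
from h import *
s=env.get_state();print(s)
for n in['top','scene']:
    p,d,c=snap(n,n+'0.png');print(n,c)
print(env.calibration('wrist'))
E
```

```text
pics
{'time_s': 0.0, 'qpos': array([ 1.43412492e+00,  3.59386874e-01,  1.10485582e-02, -3.42767973e-04,
       -1.22415042e+00, -2.88106475e-01]), 'joint_vel': array([ 1.19052427e-03,  9.41779959e-04,  9.47458326e-05,  8.29188426e-04,
       -6.18874174e-04,  2.54535369e-05]), 'joint_efforts': array([-5.10669415e-04, -5.82716596e+01,  2.93052578e+01,  6.99744388e+00,
        6.94673668e-03, -1.64726471e-04]), 'tcp_pos': array([0.27799814, 0.61453173, 0.22561958]), 'tool_rot': array([ 3.06928935e+00, -6.62052669e-01, -3.03524209e-04]), 'force': array([-0.0024036 , -0.84555133, -0.45450071]), 'wrist_torque': array([-0.00553958, -0.03794889, -0.00730627]), 'grip_force': 0.0, 'opening': 0.08792007209354093}
top {'camera_matrix': array([[477.00789335,   0.        , 285.77113152],
       [  0.        , 477.00789335, 212.64839084],
       [  0.        ,   0.        ,   1.        ]]), 'xyz': array([ 0.33304544, -0.01668465,  1.00849288]), 'rotation': array([ 0.16583783, -0.14006954, -1.56230318])}
scene {'camera_matrix': array([[397.61720828,   0.        , 275.45628985],
       [  0.        , 397.61720828, 207.44085023],
       [  0.        ,   0.        ,   1.        ]]), 'xyz': array([ 0.93088991, -0.26898681,  0.79293831]), 'rotation': array([0.52914632, 0.27746237, 0.98984868])}
{'camera_matrix': array([[374.9755901 ,   0.        , 275.1455937 ],
       [  0.        , 374.9755901 , 208.67598864],
       [  0.        ,   0.        ,   1.        ]]), 'xyz': array([0.3449014 , 0.58363619, 0.38389769]), 'rotation': array([-0.17997823,  0.27623693, -1.9815417 ])}
```

View pics/top0.png

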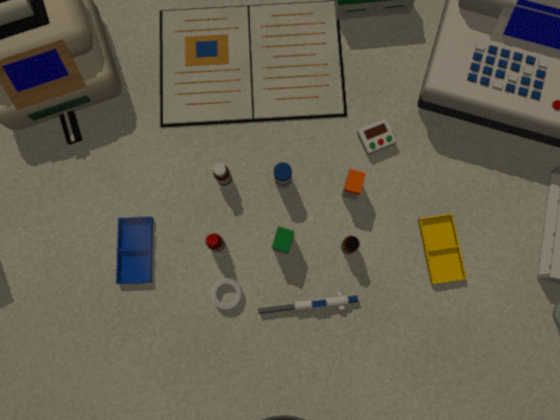

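The top view shows stock in two rows: white bottle (222,172), canister (283,172) and orange carton (355,182), then red (215,241), green (284,240) and black (351,244). The blue tray is at (135,250) and the yellow at (442,249). I'll enlarge this.

```bash
python3 - <<'E'
import cv2
p=cv2.imread('pics/top0.png')
cv2.imwrite('pics/c1.png',cv2.convertScaleAbs(cv2.resize(p[150:300,105:305],None,fx=4,fy=4,interpolation=2),alpha=1.6))
cv2.imwrite('pics/c2.png',cv2.convertScaleAbs(cv2.resize(p[150:300,275:475],None,fx=4,fy=4,interpolation=2),alpha=1.6))
E
```

```text
(no output)
```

View pics/c1.png

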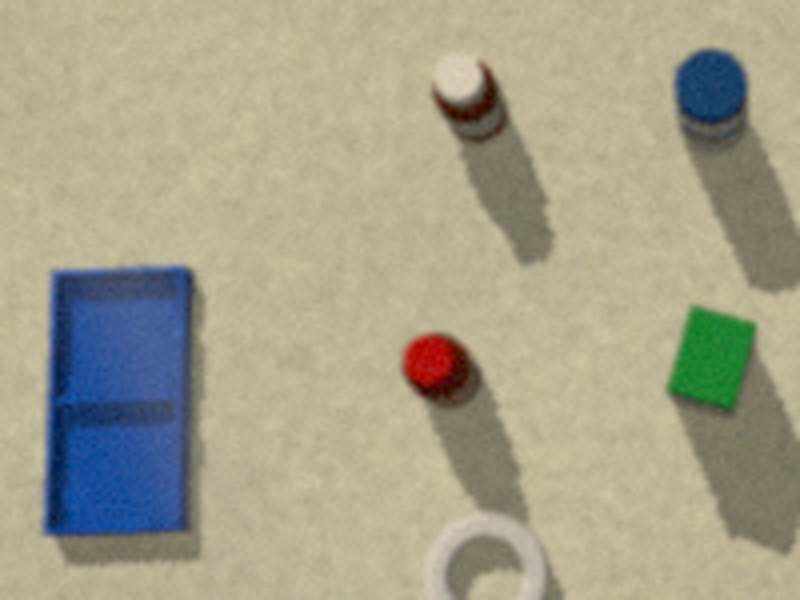

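View pics/c2.png

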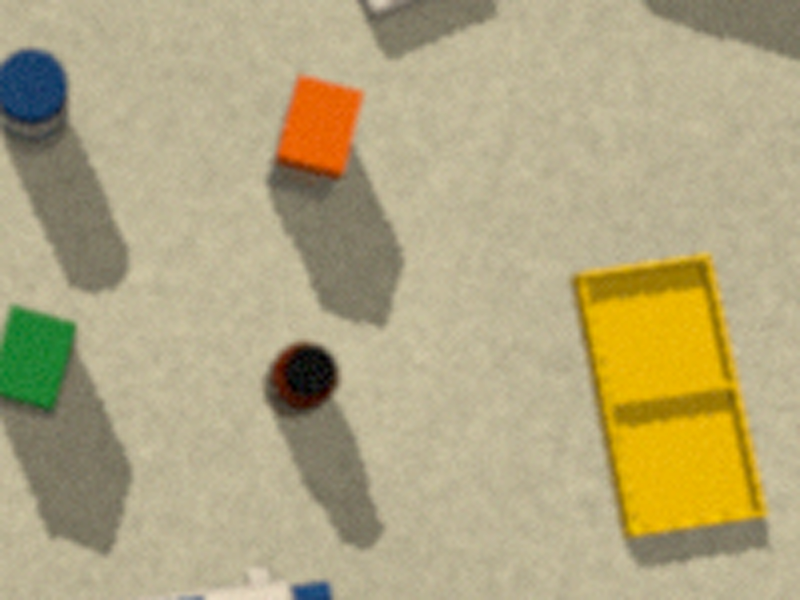

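c1 shows the white cap at (461,78), canister lid at (711,87), red cap at (435,362), green top and blue tray corners. c2 shows orange, black (307,371) and the yellow tray corners.

```bash
cat > m.py <<'E'
from h import *
def W(crop,pts,z):
    o=105 if crop==1 else 275
    return np.array([world('top0.png',o+a/4-.4,150+b/4-.4,z) for a,b in pts])
P={}
P['white']=W(1,[(461,78)],.072);P['can']=W(1,[(711,87)],.076);P['red']=W(1,[(435,362)],.072);P['black']=W(2,[(307,371)],.072)
P['green']=W(1,[(694,306),(755,323),(733,410),(669,391)],.068)
P['orange']=W(2,[(298,76),(363,92),(340,177),(278,160)],.068)
P['blueT']=W(1,[(53,271),(188,267),(188,530),(45,533)],.016)
P['yelT']=W(2,[(575,275),(711,255),(766,516),(628,537)],.016)
for k,p in P.items():
    m=p.mean(0);print(k,m.round(4),end=' ')
    if len(p)>1:
        l=(p[1]+p[2]-p[0]-p[3])/2;t=(p[0]+p[1]-p[2]-p[3])/2
        print('sizes',np.linalg.norm(l).round(4),np.linalg.norm(t).round(4),'long dir deg',np.degrees(np.arctan2(t[1],t[0])).round(1),np.degrees(np.arctan2(l[1],l[0])).round(1))
    else: print()
E
python3 - <<'E'
from m import *
print(world('top0.png',215,240),world('top0.png',283,171),cv2.Rodrigues(env.get_state()['tool_rot'])[0].round(3))
E
```

```text
white [0.6084 0.1343 0.072 ] 
can [0.6025 0.0064 0.076 ] 
red [0.4622 0.1426 0.072 ] 
black [ 0.4584 -0.1305  0.072 ] 
green [0.4654 0.0049 0.068 ] sizes 0.0324 0.0446 long dir deg -14.8 -106.0
orange [ 0.5842 -0.1402  0.068 ] sizes 0.0331 0.0459 long dir deg -15.1 -105.1
blueT [0.4502 0.3181 0.016 ] sizes 0.0732 0.1385 long dir deg 2.9 -88.4
yelT [ 0.4543 -0.3252  0.016 ] sizes 0.0723 0.1379 long dir deg 8.3 -81.3
[0.4621334  0.13902652 0.07380032] [0.60411884 0.00519461 0.07278432] [[ 0.911 -0.412 -0.   ]
 [-0.412 -0.911 -0.001]
 [ 0.     0.001 -1.   ]]
```

View pics/scene0.png

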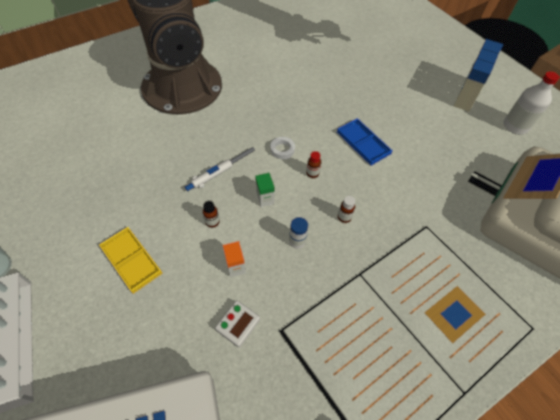

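Everything is located; the scene view agrees. I'll go above the red bottle with the tool square to the world (closing along y).

Request:
carry_out([
  {"slide": [0.362, 0.354, 0.04], "angular": [0, 0, -0.424], "fingers": 0},
  {"slide": [0.362, 0.354, 0.04], "angular": [0, 0, -0.424], "fingers": 0},
  {"slide": [0.362, 0.354, 0.04], "angular": [0, 0, -0.424], "fingers": 0},
  {"slide": [0.362, 0.354, 0.04], "angular": [0, 0, -0.424], "fingers": 0},
  {"slide": [0.362, 0.354, 0.04], "angular": [0, 0, -0.424], "fingers": 0},
  {"slide": [0.362, 0.354, 0.04], "angular": [0, 0, -0.424], "fingers": 0},
  {"slide": [0.362, 0.354, 0.04], "angular": [0, 0, -0.424], "fingers": 0},
  {"slide": [0.362, 0.354, 0.04], "angular": [0, 0, -0.424], "fingers": 0},
], force=20)

```text
time_s: 0.9
tcp_pos: [0.4231, 0.2415, 0.1949]
tool_rot: [-3.141, 0.001, 0.0]
force: [0.8, 0.1, 0.2]
opening: 0.0875
grip_force: 0.0
```

Request:
carry_out([
  {"slide": [0.037, 0.098, 0.012], "angular": [0, 0, 0], "fingers": 0},
  {"slide": [0.037, 0.098, 0.012], "angular": [0, 0, 0], "fingers": 0},
  {"slide": [0.037, 0.098, 0.012], "angular": [0, 0, 0], "fingers": 0},
  {"slide": [0.037, 0.098, 0.012], "angular": [0, 0, 0], "fingers": 0},
  {"slide": [0.037, 0.098, 0.012], "angular": [0, 0, 0], "fingers": 0},
])

```text
time_s: 1.4
tcp_pos: [0.46, 0.1458, 0.1831]
tool_rot: [-3.141, 0.002, -0.0]
force: [0.7, 0.8, 0.1]
opening: 0.0876
grip_force: 0.0
```

```bash
python3 - <<'E'
from h import *
s=env.get_state();print(s['tcp_pos'],s['tool_rot'])
snap('wrist','w1.png')
E
```

```text
[0.45999478 0.14584852 0.18308257] [-3.14144877e+00  1.72013457e-03 -7.56757002e-05]
```

View pics/w1.png

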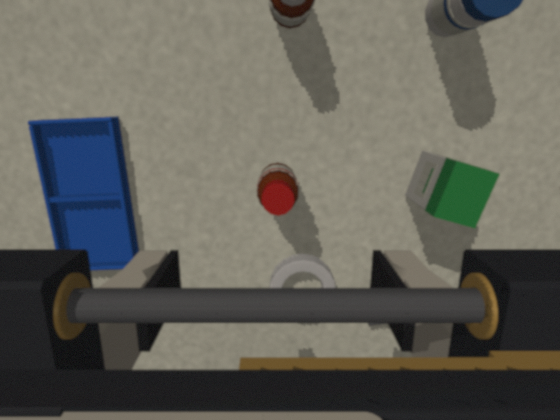

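The wrist view shows the red cap at (278,196), the green top around (463,192), and the blue tray with corners (31,122), (118,118), (137,267) and (62,270).

```bash
python3 - <<'E'
from h import *
f='w1.png'
print('red',world(f,278,196,.072))
g=np.array([world(f,*q,.068) for q in[(445,158),(498,174),(476,227),(428,211)]]);print('green',g.mean(0))
t=np.array([world(f,*q,.016) for q in[(31,122),(118,118),(137,267),(62,270)]]);print(t,t.mean(0))
E
```

```text
red [0.46627677 0.14310938 0.072     ]
green [0.46732989 0.00554034 0.068     ]
[[0.51716163 0.35183894 0.016     ]
 [0.52033648 0.27779269 0.016     ]
 [0.38349211 0.27580722 0.016     ]
 [0.38050098 0.34712422 0.016     ]] [0.4503728  0.31314077 0.016     ]
```

Request:
carry_out([
  {"slide": [0.004, 0.003, 0.05], "angular": [0, 0, 0], "fingers": 0},
  {"slide": [0.004, 0.003, 0.1], "angular": [0, 0, 0], "fingers": 0},
  {"slide": [0.004, 0.003, 0.14], "angular": [0, 0, 0], "fingers": 0},
  {"slide": [0.004, 0.003, 0.158], "angular": [0, 0, 0], "fingers": 0},
  {"slide": [0.004, 0.003, 0.158], "angular": [0, 0, 0], "fingers": 0},
  {"slide": [0.004, 0.003, 0.158], "angular": [0, 0, 0], "fingers": 100},
  {"slide": [0.004, 0.003, 0.158], "angular": [0, 0, 0], "fingers": 200},
  {"slide": [0.004, 0.003, 0.158], "angular": [0, 0, 0], "fingers": 255},
])

```text
time_s: 2.25
tcp_pos: [0.4648, 0.1435, 0.0265]
tool_rot: [-3.14, 0.0, -0.004]
force: [0.5, 1.0, 1.0]
opening: 0.0693
grip_force: 0.0
```

Request:
carry_out([
  {"slide": [0, 0, 0], "angular": [0, 0, 0], "fingers": 255},
  {"slide": [0, 0, 0], "angular": [0, 0, 0], "fingers": 255},
  {"slide": [0, 0, 0], "angular": [0, 0, 0], "fingers": 255},
  {"slide": [0, 0, 0], "angular": [0, 0, 0], "fingers": 255},
])

```text
time_s: 2.65
tcp_pos: [0.464, 0.1424, 0.0252]
tool_rot: [-3.141, 0.001, -0.0]
force: [0.8, 1.1, 0.5]
opening: 0.0373
grip_force: 0.0
```

Request:
carry_out([
  {"slide": [0, 0, 0], "angular": [0, 0, 0], "fingers": 255},
  {"slide": [0, 0, 0], "angular": [0, 0, 0], "fingers": 255},
  {"slide": [0, 0, 0], "angular": [0, 0, 0], "fingers": 255},
  {"slide": [0, 0, -0.02], "angular": [0, 0, 0], "fingers": 255},
  {"slide": [0, 0, -0.06], "angular": [0, 0, 0], "fingers": 255},
  {"slide": [0, 0, -0.1], "angular": [0, 0, 0], "fingers": 255},
  {"slide": [0, 0, -0.12], "angular": [0, 0, 0], "fingers": 255},
  {"slide": [0, 0, -0.12], "angular": [0, 0, 0], "fingers": 255},
])

```text
time_s: 3.45
tcp_pos: [0.4655, 0.1434, 0.1481]
tool_rot: [-3.138, 0.001, -0.007]
force: [0.0, 0.2, -0.9]
opening: 0.0331
grip_force: 20.0
```

Request:
carry_out([
  {"slide": [0.005, -0.03, 0], "angular": [0, 0, 0], "fingers": 255},
  {"slide": [0.01, -0.07, 0], "angular": [0, 0, 0], "fingers": 255},
  {"slide": [0.015, -0.11, 0], "angular": [0, 0, 0], "fingers": 255},
  {"slide": [0.02, -0.15, 0], "angular": [0, 0, 0], "fingers": 255},
  {"slide": [0.02, -0.168, 0], "angular": [0, 0, 0], "fingers": 255},
  {"slide": [0.02, -0.174, 0], "angular": [0, 0, 0], "fingers": 255},
  {"slide": [0.02, -0.174, 0], "angular": [0, 0, 0], "fingers": 255},
  {"slide": [0.02, -0.174, 0], "angular": [0, 0, 0], "fingers": 255},
])

```text
time_s: 4.25
tcp_pos: [0.4836, 0.3152, 0.1445]
tool_rot: [3.141, -0.002, -0.002]
force: [-0.2, 0.5, -1.0]
opening: 0.0333
grip_force: 20.0
```

```bash
python3 - <<'E'
from h import *
s=env.get_state();print(s['tcp_pos'],s['tool_rot'],s['grip_force'])
snap('wrist','w2.png')
E
```

```text
[0.48364209 0.31517143 0.14449075] [ 3.14055156e+00 -2.00364863e-03 -1.61568545e-03] 19.993808172735044
```

View pics/w2.png

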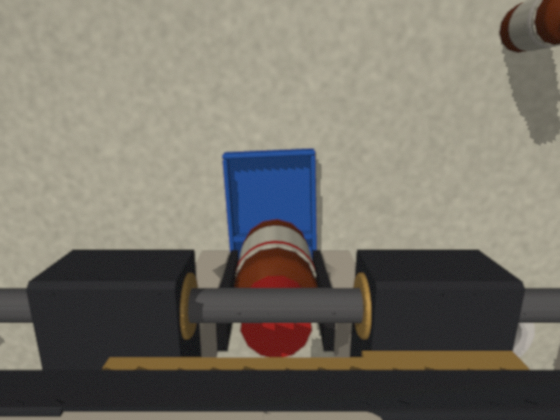

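The view shows the red bottle held over the tray; the tray's far corners are at (223,154) and (316,150).

```bash
python3 - <<'E'
from h import *
for q in[(223,154),(316,150),(232,245),(316,245)]: print(world('w2.png',*q,.016))
E
```

```text
[0.51854089 0.35420423 0.016     ]
[0.52144884 0.28331774 0.016     ]
[0.44423721 0.34982239 0.016     ]
[0.4440999  0.28113498 0.016     ]
```

Far pocket centre is (0.484, 0.317), so I'm aligned. Lowering.

Request:
carry_out([
  {"slide": [0, -0.001, 0.04], "angular": [0, 0, 0], "fingers": 255},
  {"slide": [0, -0.001, 0.075], "angular": [0, 0, 0], "fingers": 255},
  {"slide": [0, -0.001, 0.1], "angular": [0, 0, 0], "fingers": 255},
  {"slide": [0, -0.001, 0.11], "angular": [0, 0, 0], "fingers": 255},
  {"slide": [0, -0.001, 0.115], "angular": [0, 0, 0], "fingers": 255},
  {"slide": [0, -0.001, 0.115], "angular": [0, 0, 0], "fingers": 255},
  {"slide": [0, -0.001, 0.115], "angular": [0, 0, 0], "fingers": 255},
])

```text
time_s: 5.0
tcp_pos: [0.4848, 0.318, 0.0314]
tool_rot: [-3.14, 0.001, -0.002]
force: [-0.5, 0.5, -0.3]
opening: 0.0334
grip_force: 20.0
```

Request:
carry_out([
  {"slide": [0, 0, 0], "angular": [0, 0, 0], "fingers": 0},
  {"slide": [0, 0, 0], "angular": [0, 0, 0], "fingers": 0},
  {"slide": [0, 0, 0], "angular": [0, 0, 0], "fingers": 0},
  {"slide": [0, 0, 0], "angular": [0, 0, 0], "fingers": 0},
  {"slide": [0, 0, 0], "angular": [0, 0, 0], "fingers": 0},
  {"slide": [0, 0, 0], "angular": [0, 0, 0], "fingers": 0},
  {"slide": [0, 0, 0], "angular": [0, 0, 0], "fingers": 0},
])

```text
time_s: 5.7
tcp_pos: [0.4841, 0.3174, 0.03]
tool_rot: [3.141, -0.001, -0.0]
force: [-0.5, -0.5, -0.4]
opening: 0.0836
grip_force: 0.0
```

Request:
carry_out([
  {"slide": [0, 0, -0.04], "angular": [0, 0, 0], "fingers": 0},
  {"slide": [0, 0, -0.09], "angular": [0, 0, 0], "fingers": 0},
  {"slide": [0, 0, -0.13], "angular": [0, 0, 0], "fingers": 0},
  {"slide": [-0.018, 0.312, -0.13], "angular": [0, 0, 0.267], "fingers": 0},
  {"slide": [-0.018, 0.312, -0.13], "angular": [0, 0, 0.267], "fingers": 0},
  {"slide": [-0.018, 0.312, -0.13], "angular": [0, 0, 0.267], "fingers": 0},
  {"slide": [-0.018, 0.312, -0.13], "angular": [0, 0, 0.267], "fingers": 0},
  {"slide": [-0.018, 0.312, -0.13], "angular": [0, 0, 0.267], "fingers": 0},
])

```text
time_s: 6.5
tcp_pos: [0.469, 0.0661, 0.1603]
tool_rot: [-3.113, 0.418, -0.001]
force: [0.8, -0.9, 0.7]
opening: 0.0877
grip_force: 0.0
```

Request:
carry_out([
  {"slide": [0.013, 0.059, 0], "angular": [0, 0, 0], "fingers": 0},
  {"slide": [0.013, 0.059, 0], "angular": [0, 0, 0], "fingers": 0},
  {"slide": [0.013, 0.059, 0], "angular": [0, 0, 0], "fingers": 0},
  {"slide": [0.013, 0.059, 0], "angular": [0, 0, 0], "fingers": 0},
])

```text
time_s: 6.9
tcp_pos: [0.4667, 0.0077, 0.1602]
tool_rot: [-3.113, 0.421, -0.001]
force: [-0.4, 0.6, 0.4]
opening: 0.0878
grip_force: 0.0
```

```bash
python3 - <<'E'
from h import *
s=env.get_state();print(s['tcp_pos'],s['tool_rot'])
snap('wrist','w3.png')
E
```

```text
[0.46672073 0.00773136 0.16019834] [-3.11305968e+00  4.20517052e-01 -6.68197571e-04]
```

View pics/w3.png

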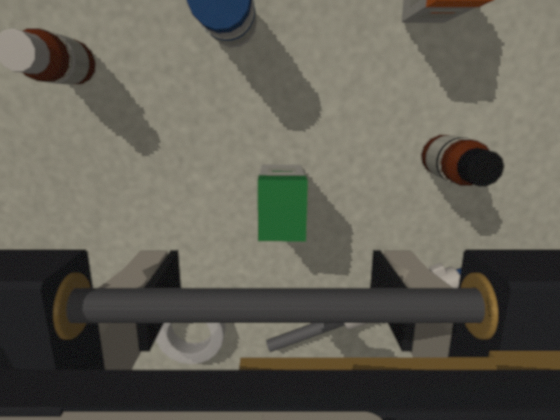

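The green top spans (258..308, 175..241), square to the tool.

```bash
python3 - <<'E'
from h import *
for q in[(283,208)]: print(world('w3.png',*q,.068))
print('white',world('w3.png',17,49,.072),'can rim low',world('w3.png',225,15,.076))
E
```

```text
[0.46764287 0.00109651 0.068     ]
white [0.60907514 0.13097391 0.072     ] can rim low [0.59237967 0.00283527 0.076     ]
```

Request:
carry_out([
  {"slide": [0.001, 0.0045, 0.05], "angular": [0, 0, 0], "fingers": 0},
  {"slide": [0.001, 0.0045, 0.1], "angular": [0, 0, 0], "fingers": 0},
  {"slide": [0.001, 0.0045, 0.125], "angular": [0, 0, 0], "fingers": 0},
  {"slide": [0.001, 0.0045, 0.135], "angular": [0, 0, 0], "fingers": 0},
  {"slide": [0.001, 0.0045, 0.135], "angular": [0, 0, 0], "fingers": 100},
  {"slide": [0.001, 0.0045, 0.135], "angular": [0, 0, 0], "fingers": 255},
  {"slide": [0.001, 0.0045, 0.135], "angular": [0, 0, 0], "fingers": 255},
  {"slide": [0.001, 0.0045, 0.135], "angular": [0, 0, 0], "fingers": 255},
])

```text
time_s: 7.75
tcp_pos: [0.4672, 0.0034, 0.0264]
tool_rot: [-3.112, 0.419, -0.004]
force: [-0.2, -0.5, 0.3]
opening: 0.061
grip_force: 0.0
```

Request:
carry_out([
  {"slide": [0, 0, 0], "angular": [0, 0, 0], "fingers": 255},
  {"slide": [0, 0, 0], "angular": [0, 0, 0], "fingers": 255},
  {"slide": [0, 0, 0], "angular": [0, 0, 0], "fingers": 255},
  {"slide": [0, 0, 0], "angular": [0, 0, 0], "fingers": 255},
  {"slide": [0, 0, 0], "angular": [0, 0, 0], "fingers": 255},
  {"slide": [0, 0, 0], "angular": [0, 0, 0], "fingers": 255},
])

```text
time_s: 8.35
tcp_pos: [0.4663, 0.0029, 0.0252]
tool_rot: [3.113, -0.419, 0.0]
force: [-0.1, 0.4, 4.7]
opening: 0.0342
grip_force: 20.0
```

Request:
carry_out([
  {"slide": [0, 0, -0.03], "angular": [0, 0, 0], "fingers": 255},
  {"slide": [0, 0, -0.08], "angular": [0, 0, 0], "fingers": 255},
  {"slide": [0, 0, -0.12], "angular": [0, 0, 0], "fingers": 255},
  {"slide": [-0.015, -0.032, -0.13], "angular": [0, 0, -0.08], "fingers": 255},
  {"slide": [-0.03, -0.066, -0.13], "angular": [0, 0, -0.15], "fingers": 255},
  {"slide": [-0.05, -0.11, -0.13], "angular": [0, 0, -0.22], "fingers": 255},
  {"slide": [-0.07, -0.154, -0.13], "angular": [0, 0, -0.3], "fingers": 255},
  {"slide": [-0.09, -0.198, -0.13], "angular": [0, 0, -0.3], "fingers": 255},
])

```text
time_s: 9.15
tcp_pos: [0.431, 0.2192, 0.155]
tool_rot: [-3.141, -0.054, 0.0]
force: [1.1, -0.1, -1.6]
opening: 0.034
grip_force: 20.0
```

Request:
carry_out([
  {"slide": [-0.005, -0.04, 0], "angular": [0, 0, 0], "fingers": 255},
  {"slide": [-0.01, -0.08, 0], "angular": [0, 0, 0], "fingers": 255},
  {"slide": [-0.013, -0.097, 0], "angular": [0, 0, 0], "fingers": 255},
  {"slide": [-0.013, -0.097, 0], "angular": [0, 0, 0], "fingers": 255},
  {"slide": [-0.013, -0.097, 0], "angular": [0, 0, 0], "fingers": 255},
])

```text
time_s: 9.65
tcp_pos: [0.4152, 0.3137, 0.1544]
tool_rot: [3.14, 0.051, -0.002]
force: [-0.4, 0.0, -1.1]
opening: 0.0338
grip_force: 20.0
```

```bash
python3 - <<'E'
from h import *
s=env.get_state();print(s['tcp_pos'],s['tool_rot'],s['grip_force'])
snap('wrist','w4.png')
E
```

```text
[0.41522906 0.3136728  0.15442496] [ 3.14002460e+00  5.13408752e-02 -1.62717755e-03] 19.967395663261414
```

View pics/w4.png

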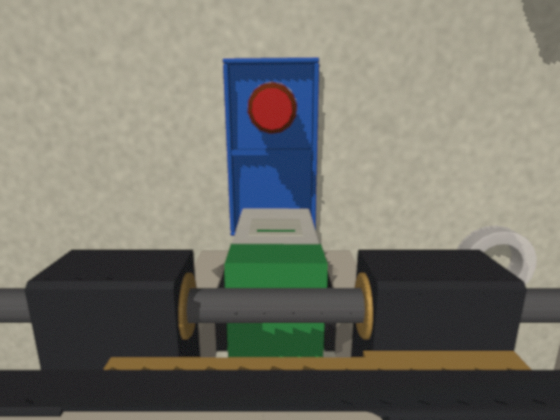

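The red bottle stands in the far pocket at (272,107); the carton is centred over the near pocket. Lowering.

Request:
carry_out([
  {"slide": [0.001, 0, 0.04], "angular": [0, 0, 0], "fingers": 255},
  {"slide": [0.001, 0, 0.08], "angular": [0, 0, 0], "fingers": 255},
  {"slide": [0.001, 0, 0.11], "angular": [0, 0, 0], "fingers": 255},
  {"slide": [0.001, 0, 0.12], "angular": [0, 0, 0], "fingers": 255},
  {"slide": [0.001, 0, 0.1245], "angular": [0, 0, 0], "fingers": 255},
  {"slide": [0.001, 0, 0.1245], "angular": [0, 0, 0], "fingers": 255},
  {"slide": [0.001, 0, 0.1245], "angular": [0, 0, 0], "fingers": 255},
])

```text
time_s: 10.4
tcp_pos: [0.4175, 0.3149, 0.032]
tool_rot: [-3.139, -0.05, -0.002]
force: [0.8, 0.2, -1.0]
opening: 0.0336
grip_force: 20.0
```

Request:
carry_out([
  {"slide": [0, 0, 0], "angular": [0, 0, 0], "fingers": 0},
  {"slide": [0, 0, 0], "angular": [0, 0, 0], "fingers": 0},
  {"slide": [0, 0, 0], "angular": [0, 0, 0], "fingers": 0},
  {"slide": [0, 0, 0], "angular": [0, 0, 0], "fingers": 0},
  {"slide": [0, 0, 0], "angular": [0, 0, 0], "fingers": 0},
  {"slide": [0, 0, 0], "angular": [0, 0, 0], "fingers": 0},
  {"slide": [0, 0, 0], "angular": [0, 0, 0], "fingers": 0},
])

```text
time_s: 11.1
tcp_pos: [0.4167, 0.3142, 0.0305]
tool_rot: [3.141, 0.051, -0.0]
force: [0.7, 0.4, 0.2]
opening: 0.0836
grip_force: 0.0
```

Request:
carry_out([
  {"slide": [0, 0, -0.04], "angular": [0, 0, 0], "fingers": 0},
  {"slide": [0, 0, -0.09], "angular": [0, 0, 0], "fingers": 0},
  {"slide": [0, 0, -0.13], "angular": [0, 0, 0], "fingers": 0},
  {"slide": [0.186, 0.188, -0.13], "angular": [0, 0, 0.033], "fingers": 0},
  {"slide": [0.186, 0.188, -0.13], "angular": [0, 0, 0.033], "fingers": 0},
  {"slide": [0.186, 0.188, -0.13], "angular": [0, 0, 0.033], "fingers": 0},
  {"slide": [0.186, 0.188, -0.13], "angular": [0, 0, 0.033], "fingers": 0},
  {"slide": [0.186, 0.188, -0.13], "angular": [0, 0, 0.033], "fingers": 0},
])

```text
time_s: 11.9
tcp_pos: [0.5994, 0.1407, 0.1606]
tool_rot: [-3.141, 0.001, -0.0]
force: [0.4, 0.9, 0.5]
opening: 0.0875
grip_force: 0.0
```

```bash
python3 - <<'E'
from h import *
s=env.get_state();print(s['tcp_pos'],s['tool_rot'])
E
```

```text
[0.59937085 0.14072111 0.1606177 ] [-3.14146726e+00  6.58627355e-04 -2.24768303e-04]
```

Request:
carry_out([
  {"slide": [0.008, 0.007, 0], "angular": [0, 0, 0], "fingers": 0},
  {"slide": [0.008, 0.007, 0], "angular": [0, 0, 0], "fingers": 0},
  {"slide": [0.008, 0.007, 0], "angular": [0, 0, 0], "fingers": 0},
])

```text
time_s: 12.2
tcp_pos: [0.6057, 0.1352, 0.1601]
tool_rot: [3.141, -0.002, -0.001]
force: [-0.9, 0.8, 0.3]
opening: 0.0875
grip_force: 0.0
```

```bash
python3 - <<'E'
from h import *
s=env.get_state();print(s['tcp_pos'],s['tool_rot'])
snap('wrist','w5.png')
E
```

```text
[0.60567716 0.1351982  0.16011756] [ 3.14142423e+00 -2.41922324e-03 -1.37589624e-03]
```

View pics/w5.png

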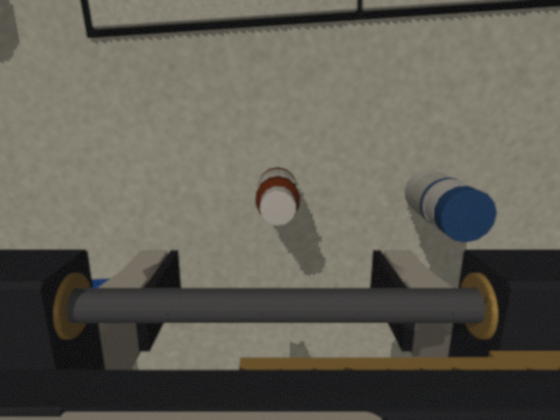

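The view shows the white cap at (278,206) and the canister lid at (464,213).

```bash
python3 - <<'E'
from h import *
print(world('w5.png',278,206,.072),world('w5.png',464,213,.076))
E
```

```text
[0.61058085 0.13261259 0.072     ] [0.60655077 0.0072683  0.076     ]
```

Request:
carry_out([
  {"slide": [0.003, 0.002, 0.05], "angular": [0, 0, 0], "fingers": 0},
  {"slide": [0.003, 0.002, 0.1], "angular": [0, 0, 0], "fingers": 0},
  {"slide": [0.003, 0.002, 0.125], "angular": [0, 0, 0], "fingers": 0},
  {"slide": [0.003, 0.002, 0.135], "angular": [0, 0, 0], "fingers": 0},
  {"slide": [0.003, 0.002, 0.135], "angular": [0, 0, 0], "fingers": 100},
  {"slide": [0.003, 0.002, 0.135], "angular": [0, 0, 0], "fingers": 255},
  {"slide": [0.003, 0.002, 0.135], "angular": [0, 0, 0], "fingers": 255},
  {"slide": [0.003, 0.002, 0.135], "angular": [0, 0, 0], "fingers": 255},
])

```text
time_s: 13.05
tcp_pos: [0.61, 0.1338, 0.0273]
tool_rot: [-3.14, 0.001, -0.004]
force: [-1.3, 0.3, -0.0]
opening: 0.0614
grip_force: 0.0
```

Request:
carry_out([
  {"slide": [0, 0, 0], "angular": [0, 0, 0], "fingers": 255},
  {"slide": [0, 0, 0], "angular": [0, 0, 0], "fingers": 255},
  {"slide": [0, 0, 0], "angular": [0, 0, 0], "fingers": 255},
  {"slide": [0, 0, 0], "angular": [0, 0, 0], "fingers": 255},
  {"slide": [0, 0, 0], "angular": [0, 0, 0], "fingers": 255},
  {"slide": [0, 0, 0], "angular": [0, 0, 0], "fingers": 255},
])

```text
time_s: 13.65
tcp_pos: [0.6093, 0.1332, 0.0257]
tool_rot: [3.142, -0.001, 0.0]
force: [-0.3, -0.9, 1.7]
opening: 0.0335
grip_force: 20.0
```

Request:
carry_out([
  {"slide": [0, 0, -0.03], "angular": [0, 0, 0], "fingers": 255},
  {"slide": [0, 0, -0.08], "angular": [0, 0, 0], "fingers": 255},
  {"slide": [0, 0, -0.12], "angular": [0, 0, 0], "fingers": 255},
  {"slide": [-0.005, 0.02, -0.14], "angular": [0, 0, 0], "fingers": 255},
  {"slide": [-0.015, 0.055, -0.14], "angular": [0, 0, 0], "fingers": 255},
  {"slide": [-0.026, 0.097, -0.14], "angular": [0, 0, 0], "fingers": 255},
  {"slide": [-0.037, 0.139, -0.14], "angular": [0, 0, 0], "fingers": 255},
  {"slide": [-0.048, 0.181, -0.14], "angular": [0, 0, 0], "fingers": 255},
])

```text
time_s: 14.45
tcp_pos: [0.5601, -0.049, 0.1655]
tool_rot: [-3.141, 0.0, 0.0]
force: [0.9, -0.2, -0.6]
opening: 0.0333
grip_force: 20.0
```

Request:
carry_out([
  {"slide": [-0.011, 0.042, 0], "angular": [0, 0, 0], "fingers": 255},
  {"slide": [-0.022, 0.084, 0], "angular": [0, 0, 0], "fingers": 255},
  {"slide": [-0.033, 0.126, 0], "angular": [0, 0, 0], "fingers": 255},
  {"slide": [-0.044, 0.168, 0], "angular": [0, 0, 0], "fingers": 255},
  {"slide": [-0.055, 0.21, 0], "angular": [0, 0, 0], "fingers": 255},
  {"slide": [-0.066, 0.25, 0], "angular": [0, 0, 0], "fingers": 255},
  {"slide": [-0.073, 0.272, 0], "angular": [0, 0, 0], "fingers": 255},
  {"slide": [-0.073, 0.272, 0], "angular": [0, 0, 0], "fingers": 255},
])

```text
time_s: 15.25
tcp_pos: [0.4863, -0.3221, 0.1649]
tool_rot: [-3.141, 0.007, 0.002]
force: [-0.1, 0.4, -1.7]
opening: 0.0333
grip_force: 20.0
```

Request:
carry_out([
  {"slide": [0, 0, 0], "angular": [0, 0, 0], "fingers": 255},
  {"slide": [0, 0, 0], "angular": [0, 0, 0], "fingers": 255},
])

```text
time_s: 15.45
tcp_pos: [0.4879, -0.319, 0.1654]
tool_rot: [-3.141, 0.001, 0.0]
force: [0.4, -0.4, -0.3]
opening: 0.0335
grip_force: 20.0
```

```bash
python3 - <<'E'
from h import *
s=env.get_state();print(s['tcp_pos'],s['tool_rot'],s['grip_force'])
snap('wrist','w6.png')
E
```

```text
[ 0.48787228 -0.31904642  0.16537711] [-3.14131617e+00  6.95516041e-04  3.77967740e-04] 19.99602522351779
```

View pics/w6.png

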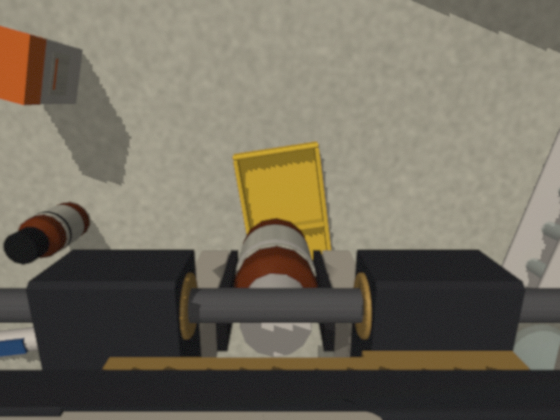

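The view shows the white bottle over the tray; the yellow tray's far corners are at (234,156) and (319,144).

```bash
python3 - <<'E'
from h import *
a,b=[world('w6.png',*q,.016) for q in[(234,156),(319,144)]]
t=(b-a)[:2];t/=np.linalg.norm(t);n=np.array([t[1],-t[0]]);m=((a+b)/2)[:2];n*=np.sign(-n[0])
print(a,b,'far',m+.036*n,'near',m+.104*n)
E
```

```text
[ 0.51840374 -0.28590532  0.016     ] [ 0.5280963  -0.35530821  0.016     ] far [ 0.48759604 -0.32558607] near [ 0.42024963 -0.33499143]
```

Request:
carry_out([
  {"slide": [0, 0.004, 0.04], "angular": [0, 0, 0], "fingers": 255},
  {"slide": [0, 0.004, 0.08], "angular": [0, 0, 0], "fingers": 255},
  {"slide": [0, 0.004, 0.115], "angular": [0, 0, 0], "fingers": 255},
  {"slide": [0, 0.004, 0.13], "angular": [0, 0, 0], "fingers": 255},
  {"slide": [0, 0.004, 0.135], "angular": [0, 0, 0], "fingers": 255},
  {"slide": [0, 0.004, 0.135], "angular": [0, 0, 0], "fingers": 255},
  {"slide": [0, 0.004, 0.135], "angular": [0, 0, 0], "fingers": 255},
])

```text
time_s: 16.2
tcp_pos: [0.4888, -0.3231, 0.0312]
tool_rot: [3.141, 0.001, 0.002]
force: [0.2, -0.3, -1.2]
opening: 0.0336
grip_force: 20.0
```

Request:
carry_out([
  {"slide": [0, 0, 0], "angular": [0, 0, 0], "fingers": 0},
  {"slide": [0, 0, 0], "angular": [0, 0, 0], "fingers": 0},
  {"slide": [0, 0, 0], "angular": [0, 0, 0], "fingers": 0},
  {"slide": [0, 0, 0], "angular": [0, 0, 0], "fingers": 0},
  {"slide": [0, 0, 0], "angular": [0, 0, 0], "fingers": 0},
  {"slide": [0, 0, 0], "angular": [0, 0, 0], "fingers": 0},
  {"slide": [0, 0, 0], "angular": [0, 0, 0], "fingers": 0},
])

```text
time_s: 16.9
tcp_pos: [0.4877, -0.3237, 0.0305]
tool_rot: [-3.142, 0.001, 0.0]
force: [-0.2, -0.9, -0.3]
opening: 0.0835
grip_force: 0.0
```

Request:
carry_out([
  {"slide": [0, 0, -0.04], "angular": [0, 0, 0], "fingers": 0},
  {"slide": [0, 0, -0.09], "angular": [0, 0, 0], "fingers": 0},
  {"slide": [0, 0, -0.14], "angular": [0, 0, 0], "fingers": 0},
  {"slide": [0.117, -0.33, -0.14], "angular": [0, 0, 0], "fingers": 0},
  {"slide": [0.117, -0.33, -0.14], "angular": [0, 0, 0], "fingers": 0},
  {"slide": [0.117, -0.33, -0.14], "angular": [0, 0, 0], "fingers": 0},
  {"slide": [0.117, -0.33, -0.14], "angular": [0, 0, 0], "fingers": 0},
  {"slide": [0.117, -0.33, -0.14], "angular": [0, 0, 0], "fingers": 0},
])

```text
time_s: 17.7
tcp_pos: [0.5718, -0.0862, 0.1709]
tool_rot: [-3.142, 0.002, -0.001]
force: [1.1, -1.1, -0.8]
opening: 0.0875
grip_force: 0.0
```

```bash
python3 - <<'E'
from h import *
s=env.get_state();print(s['tcp_pos'],s['tool_rot'],s['grip_force'])
E
```

```text
[ 0.57182366 -0.08621713  0.17088579] [-3.14151051e+00  1.60772970e-03 -9.13076890e-04] 0.0
```

Request:
carry_out([
  {"slide": [0.033, -0.092, 0], "angular": [0, 0, 0], "fingers": 0},
  {"slide": [0.033, -0.092, 0], "angular": [0, 0, 0], "fingers": 0},
  {"slide": [0.033, -0.092, 0], "angular": [0, 0, 0], "fingers": 0},
  {"slide": [0.033, -0.092, 0], "angular": [0, 0, 0], "fingers": 0},
  {"slide": [0.033, -0.092, 0], "angular": [0, 0, 0], "fingers": 0},
])

```text
time_s: 18.2
tcp_pos: [0.6041, 0.0033, 0.1704]
tool_rot: [3.141, -0.002, -0.001]
force: [-0.8, -0.5, 0.5]
opening: 0.0874
grip_force: 0.0
```

```bash
python3 - <<'E'
from h import *
s=env.get_state();print(s['tcp_pos'],s['tool_rot'])
p,d,c=snap('wrist','w7.png')
m=((p[:,:,2]>p[:,:,0]*1.6+15)&(p[:,:,2]>40)).astype('uint8')
n,l,st,ce=cv2.connectedComponentsWithStats(m)
for i in range(1,n):
    if st[i,4]>200: print(st[i],ce[i],world('w7.png',*ce[i],.076))
E
```

```text
[0.60412891 0.00332147 0.17035955] [ 3.14141631e+00 -1.65506299e-03 -9.82848713e-04]
[ 249  183   51   51 2020] [273.83910891 208.03069307] [0.60583802 0.00360583 0.076     ]
```

View pics/w7.png

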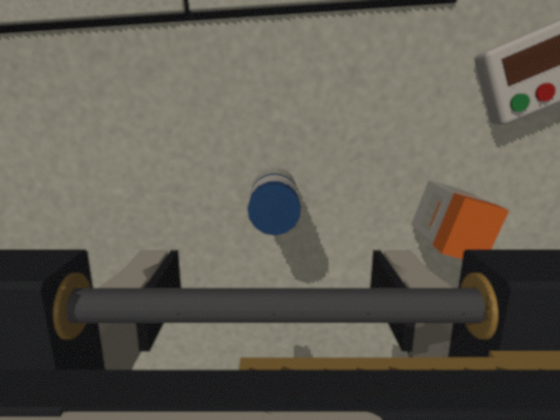

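The canister lid at (274,208) is centred under the tool.

Request:
carry_out([
  {"slide": [0, 0, 0.05], "angular": [0, 0, 0], "fingers": 0},
  {"slide": [0, 0, 0.1], "angular": [0, 0, 0], "fingers": 0},
  {"slide": [0, 0, 0.135], "angular": [0, 0, 0], "fingers": 0},
  {"slide": [0, 0, 0.145], "angular": [0, 0, 0], "fingers": 0},
  {"slide": [0, 0, 0.145], "angular": [0, 0, 0], "fingers": 100},
  {"slide": [0, 0, 0.145], "angular": [0, 0, 0], "fingers": 255},
  {"slide": [0, 0, 0.145], "angular": [0, 0, 0], "fingers": 255},
  {"slide": [0, 0, 0.145], "angular": [0, 0, 0], "fingers": 255},
])

```text
time_s: 19.05
tcp_pos: [0.6057, 0.0041, 0.0275]
tool_rot: [-3.141, 0.001, -0.005]
force: [0.5, 0.4, 0.3]
opening: 0.0612
grip_force: 0.0
```

Request:
carry_out([
  {"slide": [0, 0, 0], "angular": [0, 0, 0], "fingers": 255},
  {"slide": [0, 0, 0], "angular": [0, 0, 0], "fingers": 255},
  {"slide": [0, 0, 0], "angular": [0, 0, 0], "fingers": 255},
  {"slide": [0, 0, 0], "angular": [0, 0, 0], "fingers": 255},
  {"slide": [0, 0, 0], "angular": [0, 0, 0], "fingers": 255},
  {"slide": [0, 0, 0], "angular": [0, 0, 0], "fingers": 255},
])

```text
time_s: 19.65
tcp_pos: [0.6047, 0.004, 0.0259]
tool_rot: [-3.142, 0.001, -0.0]
force: [-2.6, 0.4, 6.4]
opening: 0.0378
grip_force: 20.0
```

Request:
carry_out([
  {"slide": [0, 0, -0.03], "angular": [0, 0, 0], "fingers": 255},
  {"slide": [0, 0, -0.08], "angular": [0, 0, 0], "fingers": 255},
  {"slide": [0, 0, -0.12], "angular": [0, 0, 0], "fingers": 255},
  {"slide": [-0.01, 0.018, -0.145], "angular": [0, 0, 0], "fingers": 255},
  {"slide": [-0.025, 0.046, -0.145], "angular": [0, 0, 0], "fingers": 255},
  {"slide": [-0.045, 0.082, -0.145], "angular": [0, 0, 0], "fingers": 255},
  {"slide": [-0.065, 0.119, -0.145], "angular": [0, 0, 0], "fingers": 255},
  {"slide": [-0.085, 0.156, -0.145], "angular": [0, 0, 0], "fingers": 255},
])

```text
time_s: 20.45
tcp_pos: [0.5183, -0.1531, 0.1702]
tool_rot: [-3.141, 0.001, 0.001]
force: [1.2, -0.2, -0.0]
opening: 0.0378
grip_force: 20.0
```

Request:
carry_out([
  {"slide": [-0.02, 0.037, 0], "angular": [0, 0, 0], "fingers": 255},
  {"slide": [-0.04, 0.073, 0], "angular": [0, 0, 0], "fingers": 255},
  {"slide": [-0.06, 0.11, 0], "angular": [0, 0, 0], "fingers": 255},
  {"slide": [-0.08, 0.146, 0], "angular": [0, 0, 0], "fingers": 255},
  {"slide": [-0.095, 0.173, 0], "angular": [0, 0, 0], "fingers": 255},
  {"slide": [-0.099, 0.181, 0], "angular": [0, 0, 0], "fingers": 255},
  {"slide": [-0.099, 0.181, 0], "angular": [0, 0, 0], "fingers": 255},
  {"slide": [-0.099, 0.181, 0], "angular": [0, 0, 0], "fingers": 255},
])

```text
time_s: 21.25
tcp_pos: [0.4204, -0.3327, 0.1703]
tool_rot: [-3.141, 0.002, 0.0]
force: [-0.8, -0.2, -0.1]
opening: 0.0379
grip_force: 20.0
```

Request:
carry_out([
  {"slide": [0, 0, 0], "angular": [0, 0, 0], "fingers": 255},
])

```text
time_s: 21.35
tcp_pos: [0.4208, -0.3322, 0.1705]
tool_rot: [-3.141, -0.0, 0.0]
force: [-0.1, 0.1, 0.1]
opening: 0.0376
grip_force: 20.0
```

```bash
python3 - <<'E'
from h import *
s=env.get_state();print(s['tcp_pos'],s['tool_rot'],s['grip_force'])
snap('wrist','w8.png')
E
```

```text
[ 0.42082943 -0.33221863  0.17045508] [-3.14146884e+00 -3.39004838e-04  2.84054420e-05] 19.999115467071533
```

View pics/w8.png

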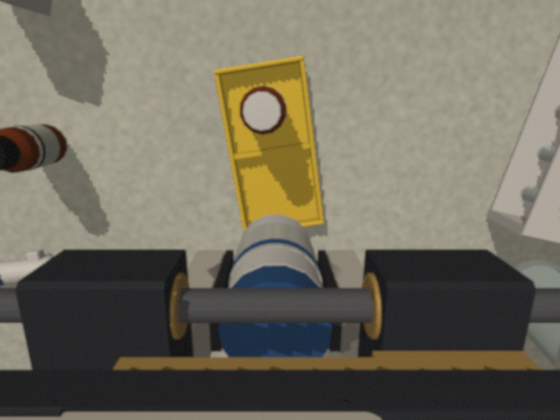

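The white bottle stands in the far pocket at (263,110), and the canister is lined up with the near one. Lowering.

Request:
carry_out([
  {"slide": [0, 0.001, 0.04], "angular": [0, 0, 0], "fingers": 255},
  {"slide": [0, 0.001, 0.08], "angular": [0, 0, 0], "fingers": 255},
  {"slide": [0, 0.001, 0.115], "angular": [0, 0, 0], "fingers": 255},
  {"slide": [0, 0.001, 0.135], "angular": [0, 0, 0], "fingers": 255},
  {"slide": [0, 0.001, 0.14], "angular": [0, 0, 0], "fingers": 255},
  {"slide": [0, 0.001, 0.14], "angular": [0, 0, 0], "fingers": 255},
  {"slide": [0, 0.001, 0.14], "angular": [0, 0, 0], "fingers": 255},
])

```text
time_s: 22.1
tcp_pos: [0.4212, -0.3335, 0.031]
tool_rot: [3.141, 0.001, 0.001]
force: [-0.2, 0.4, -0.0]
opening: 0.0377
grip_force: 20.0
```

Request:
carry_out([
  {"slide": [0, 0, 0], "angular": [0, 0, 0], "fingers": 0},
  {"slide": [0, 0, 0], "angular": [0, 0, 0], "fingers": 0},
  {"slide": [0, 0, 0], "angular": [0, 0, 0], "fingers": 0},
  {"slide": [0, 0, 0], "angular": [0, 0, 0], "fingers": 0},
  {"slide": [0, 0, 0], "angular": [0, 0, 0], "fingers": 0},
  {"slide": [0, 0, 0], "angular": [0, 0, 0], "fingers": 0},
  {"slide": [0, 0, 0], "angular": [0, 0, 0], "fingers": 0},
])

```text
time_s: 22.8
tcp_pos: [0.4203, -0.334, 0.0305]
tool_rot: [-3.142, 0.001, 0.0]
force: [-0.6, -0.6, -1.1]
opening: 0.0858
grip_force: 0.0
```

Request:
carry_out([
  {"slide": [0, 0, -0.04], "angular": [0, 0, 0], "fingers": 0},
  {"slide": [0, 0, -0.09], "angular": [0, 0, 0], "fingers": 0},
  {"slide": [0, 0, -0.14], "angular": [0, 0, 0], "fingers": 0},
  {"slide": [0.04, -0.03, -0.16], "angular": [0, 0, 0], "fingers": 0},
  {"slide": [0.08, -0.06, -0.16], "angular": [0, 0, 0], "fingers": 0},
  {"slide": [0.12, -0.09, -0.16], "angular": [0, 0, 0], "fingers": 0},
  {"slide": [0.16, -0.12, -0.16], "angular": [0, 0, 0], "fingers": 0},
  {"slide": [0.2, -0.15, -0.16], "angular": [0, 0, 0], "fingers": 0},
])

```text
time_s: 23.6
tcp_pos: [0.6189, -0.1849, 0.1908]
tool_rot: [-3.142, 0.001, -0.001]
force: [1.2, 0.2, 0.3]
opening: 0.0874
grip_force: 0.0
```

Request:
carry_out([
  {"slide": [0.03, -0.04, 0], "angular": [0, 0, 0], "fingers": 0},
  {"slide": [0.06, -0.08, 0], "angular": [0, 0, 0], "fingers": 0},
  {"slide": [0.06, -0.12, 0], "angular": [0, 0, 0], "fingers": 0},
  {"slide": [0.06, -0.12, 0], "angular": [0, 0, 0], "fingers": 0},
  {"slide": [0.06, -0.12, 0], "angular": [0, 0, 0], "fingers": 0},
])

```text
time_s: 24.1
tcp_pos: [0.6776, -0.0651, 0.1902]
tool_rot: [3.141, 0.002, -0.001]
force: [0.3, -0.6, 0.3]
opening: 0.0877
grip_force: 0.0
```

```bash
python3 - <<'E'
from h import *
p,d,c=snap('top','top1.png')
cv2.imwrite('pics/c3.png',cv2.convertScaleAbs(cv2.resize(p[140:310,95:485,::-1],None,fx=2,fy=2,interpolation=2),alpha=1.6))
E
```

```text
(no output)
```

View pics/c3.png

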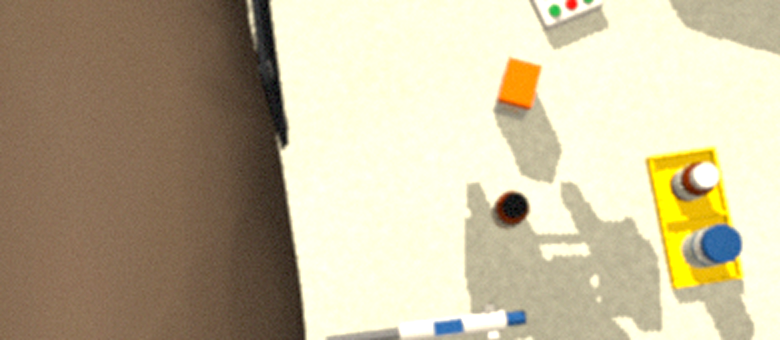

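Both items stand in the yellow tray, at (700,178) and (716,243); orange and black are unmoved. The arm hides the blue tray, so I'll check it from the scene camera.

```bash
python3 - <<'E'
from h import *
p,d,c=snap('scene','sc1.png')
cv2.imwrite('pics/c4.png',cv2.resize(p[90:210,280:440,::-1],None,fx=4,fy=4,interpolation=2))
E
```

```text
(no output)
```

View pics/c4.png

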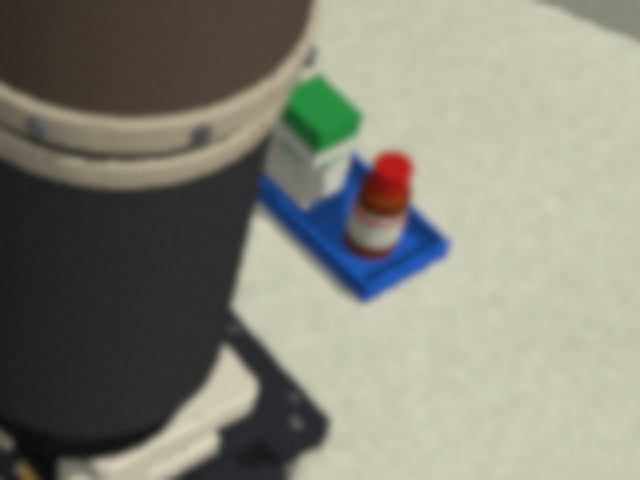

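The green carton at (315,140) and the red bottle at (380,205) stand upright in their own pockets of the blue tray. Handing in.

```bash
python3 -c "
from plant import env
print(env.close_job())"
```

```text
the job is handed in; nothing more can be done
None
```

Both kits are made up and the job is handed in after about 24 s; the last pictures show all four items upright in their own pockets and the orange carton and black-capped bottle where they started, though no verdict was returned.

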